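# Rake fresh-sawn chunks level in the drying tray

## Task

Take the red-handled rake from its rest and rake the heaped wood chunks into an even single layer in the drying tray: at least two chunks in each marked third, none on top of another, moved with the rake alone. Draw it at least once, slowly, from behind the heap well into the near third with the pegs sliding on the sloping bed all the way, at a few newtons and never near 12 N. Then stand the rake upright in the middle of its rest and let go, leaving everything else undisturbed.

Things in the scene. Friction and masses are not known exactly. Their poses are not given: they have to be found in the camera images.
- tray: fixed wooden drying tray, outside 320 x 190 mm (x, y), inside 300 x 170 mm, walls 10 mm thick and 58 mm high; origin under its centre, x along its length away from the robot. White marks on the long walls at x = -50 and +50 mm divide it into near, middle and far thirds. Its grey bed board lies on rubber buffers and gives 1 mm per 5 N
- bed_line (a point): point on top of the grey bed board at tray x = +65, y = 0, z = 26 mm, where the bed's height is the same every time. From here the bed slopes along the tray's x by up to 0.05 rad either way (not reported, differs each time; level across y): the near end lies 15 to 37 mm above the tray's origin. Find it by feel with the rake
- rake: bench rake, upright on its rest, rigid, 0.16 kg, stands by itself: red grip 22 (x) x 26 (y) mm from 50 to 115 mm above the peg tips, over a wooden head 30 (x) x 70 (y) mm, 32 to 50 mm up, on five 10 mm pegs in a zigzag, 28 x 66 mm over all; origin centred at the level of the peg tips, z up the grip
- rest: fixed dark board with cork inlay, 100 (x) x 150 (y) x 12 mm, that the rake stands on; left or right of the tray; origin under its centre (its top is at z = 12 mm)
- chunk0: a sawn green-wood chunk 30 x 26 x 24 mm (about 14 g), one end dark with bark; origin at its centre, x along the 30 mm side, z along the 24 mm side. All seven begin heaped two high in a ridge across the far third, at about tray x = +65 mm; about 60 mm is free between them and the far wall
- chunk1: a sawn green-wood chunk 30 x 26 x 24 mm (about 14 g), one end dark with bark; origin at its centre, x along the 30 mm side, z along the 24 mm side
- chunk2: a sawn green-wood chunk 30 x 26 x 24 mm (about 14 g), one end dark with bark; origin at its centre, x along the 30 mm side, z along the 24 mm side
- chunk3: a sawn green-wood chunk 30 x 26 x 24 mm (about 14 g), one end dark with bark; origin at its centre, x along the 30 mm side, z along the 24 mm side
- chunk4: a sawn green-wood chunk 30 x 26 x 24 mm (about 14 g), one end dark with bark; origin at its centre, x along the 30 mm side, z along the 24 mm side
- chunk5: a sawn green-wood chunk 30 x 26 x 24 mm (about 14 g), one end dark with bark; origin at its centre, x along the 30 mm side, z along the 24 mm side
- chunk6: a sawn green-wood chunk 30 x 26 x 24 mm (about 14 g), one end dark with bark; origin at its centre, x along the 30 mm side, z along the 24 mm side
- stone: fixed sharpening stone in a wooden base, 90 x 160 x 33 mm, on the side where the rest is not; origin under its centre
- notebook: notebook, 150 x 210 x 14 mm, lying right of the robot; origin under its centre; not part of the job
- mallet: wooden carving mallet lying down, handle 160 mm along its -x from a 62 x 110 x 62 mm head; origin on the underside where handle meets head; not part of the job
- chisel: carving chisel lying down, 265 mm long, wooden handle along -x, blade along +x, 28 mm high; origin on the underside where they meet; not part of the job
- glue: yellow glue bottle, 56 mm across, 150 mm tall; origin under its centre; not part of the job
- tape: ring of blue tape, 90 mm across, 25 mm high; origin under its centre; not part of the job
- blade_box: blue carton, 60 x 100 x 35 mm; origin under its centre; not part of the job

How it is judged:
By the outcome, as a careful person would: the job done as asked, in the order asked, and still so for the second after the job is handed in, with the robot touching nothing.
It also fails if it takes over 72 s, if anything falls off the work surface, if the arm or the gripper's body presses on something with over 40 N, if the wrist force passes 120 N, or if a joint passes its speed limit or range.

## Robot

A 6-joint arm with a two-finger parallel gripper is mounted at the origin on the work surface. World frame = base frame: x ahead of the robot, y to its left, z up, the work surface at z = 0. Lengths are in mm, angles in rad, forces in N, time in s.
With the tool pointing down it reaches from about 275 to 825 mm from the base axis. Payload 4.9 kg.
Tool frame: the origin (TCP) lies at the very end of the fingers, on their centre line; the grasp point (between the pads) lies 19 mm behind it; z points along the fingers, y is the direction in which the jaws open and shut (so a half turn about z gives the same grasp; the last joint's range is limited). The gripper opens to 85 mm and grips with 20 to 120 N. Pads are 22 mm wide; open, the fingers measure 114 mm over their backs; the gripper's body (76 mm by 85 mm) begins 54 mm behind the grasp point. The pads swing forward as they close: fully open they stand 13 mm farther back than shut.
Start: joints at [-1.466, 0.326, -0.193, 1.052, 0, 1.437], TCP at [130.106, -534.407, 231.281] pointing down, gripper open.
Joint ranges: [-2.65, 2.65], [-0.97, 1.79], [-1.3, 1.35], [-1.93, 2.1], [-1.47, 1.37], [-3.14, 3.14]. Speed limits (rad/s): [2.57, 2.57, 3.14, 3.14, 3.14, 3.14].

## Interface

Orientations are given as [roll, pitch, yaw] about the fixed x, y, z axes, in that order (R = Rz(yaw) Ry(pitch) Rx(roll)).
In Python, from bench import bot, solve_ik, imaging gives the robot as it stands. Calls block until the motion is done:
- bot.move_ptp(position, orientation): joint-space move of the TCP to a pose.
- bot.movel(position, rot=None, max_speed=150, threshold=None): straight line of the TCP; rot=None keeps the orientation; max_speed is the mean speed in mm/s. With threshold (N) it stops when the force on the tool has changed by that much, and returns True; else False.
- bot.move_j(angles): joint-space move.
- bot.grip(opening, effort=None): opening from 0.0 (shut) to 1.0 (fully open); effort is the grip in N (None keeps the last); returns when the fingers have stopped.
- bot.dwell(seconds).
- solve_ik(position, orientation): joint angles nearest the present ones, or None.
- bot.get_state(): the state.
- imaging.capture(name): name is "side" or "top" or "wrist"; returns the picture (420x560x3 uint8, blue, green, red); there is no depth.
- imaging.camera_model(name): a dict with "K" (3x3 intrinsics, pixels), "position" and "rotation" of the camera in the world. Camera axes: x right, y up, looking along -z (the intrinsics and any distortion apply to the point x, -y, -z); pixel columns grow to the right and rows downward; lengths in mm; the calibration is good to about 2 mm. A picture is of the moment at which its call begins: read the wrist's pose just before it. camera_model takes no time and is no camera call; for the wrist camera it gives the pose at the moment of the call.
A pose or a line that the arm cannot do raises bot.IKError and nothing moves.
- bot.sign_off(): hands the job in, once; it reports no verdict.
The state is a dict: "t": time; "qpos": joint angles; "joint_velocities": joint speeds; "effort": joint torques, N m; "tcp_pos": TCP position; "orientation": TCP orientation; "contact_force": force on the tool from outside, world axes, zero at the start; "wrist_torque": the same for the moment, N m; "opening": opening from 0.0 (shut) to 1.0 (fully open).
Only numpy, scipy, OpenCV 4.12 (cv2) and the standard library are available. Lean on these libraries where they do the work, as an engineer would, in place of code of your own. Each camera call takes 0.05 s, during which the arm holds its last target.

## Working session

There is one attempt and no reset: what is moved stays moved. The work goes in short steps, each a Python script; the robot and the scene stay as the last script left them, time stands still between calls to the robot, and variables do not carry over. Pictures are saved under pics/ and viewed, and the job is handed in when it is done.

```bash
ls; mkdir -p pics
python3 - <<'E'
from bench import bot, imaging
import cv2, numpy as np
for n in ["top","side","wrist"]:
    cv2.imwrite(f"pics/{n}0.png", imaging.capture(n))
    m=imaging.camera_model(n); print(n,{k:(np.round(v,3).tolist() if not isinstance(v,str) else v) for k,v in m.items()})
print(bot.get_state())
E
```

```text
pics
top {'K': [[539.324, 0.0, 280.656], [0.0, 539.324, 213.842], [0.0, 0.0, 1.0]], 'position': [305.885, -45.61, 1712.521], 'rotation': [0.17, -0.003, -1.591]}
side {'K': [[403.824, 0.0, 282.573], [0.0, 403.824, 213.122], [0.0, 0.0, 1.0]], 'position': [374.052, 832.616, 909.359], 'rotation': [0.831, -0.003, -2.908]}
wrist {'K': [[291.15, 0.0, 281.695], [0.0, 291.15, 211.921], [0.0, 0.0, 1.0]], 'position': [201.04, -517.21, 373.411], 'rotation': [-0.289, 0.001, -1.332]}
{'t': 0.15, 'qpos': array([-1.46624660e+00,  3.26788863e-01, -1.93358991e-01,  1.05199638e+00,
        1.47099688e-06,  1.43661920e+00]), 'joint_velocities': array([ 6.45098946e-05, -2.25144972e-03,  2.22088832e-03,  3.30880647e-04,
        3.18909506e-04,  1.42114520e-03]), 'effort': array([ 7.33752950e-04, -4.43703926e+01,  2.62665242e+01,  1.04369747e-02,
       -9.69783127e-05, -1.49526028e-05]), 'tcp_pos': array([ 130.03319015, -533.95031463,  230.67159421]), 'orientation': array([-3.14025706e+00, -1.81773304e-04,  2.38726737e-01]), 'contact_force': array([-0.51097564,  0.28685594,  0.40406444]), 'wrist_torque': array([ 0.006051  ,  0.00648179, -0.0440108 ]), 'opening': 0.997442200052134}
```

View pics/top0.png

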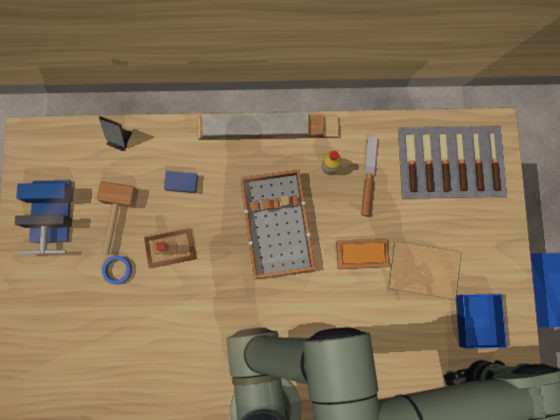

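View pics/side0.png

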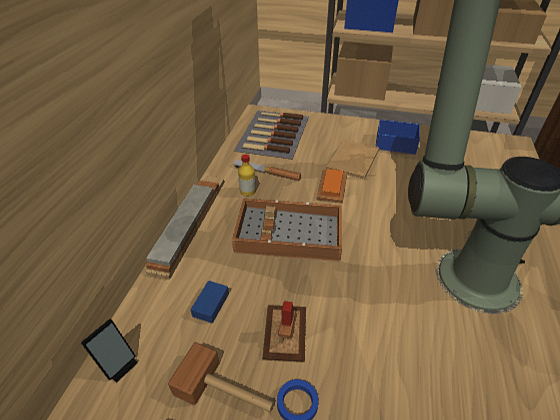

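View pics/wrist0.png

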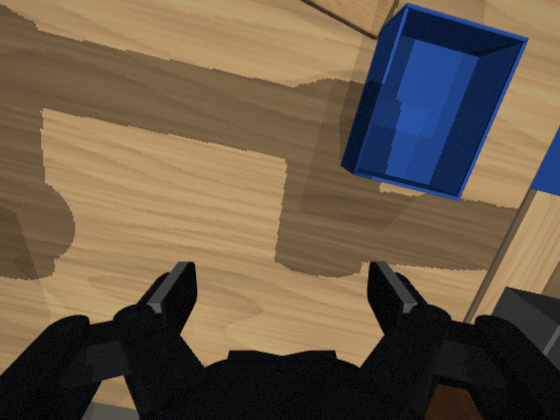

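The top view shows the tray around (280,223) with the chunk ridge at row 203, the rest with the red rake at about (170,249) to the left, and the stone on the right. Next I'll zoom in to get exact poses.

```bash
cat > h.py <<'E'
import numpy as np, cv2
from scipy.spatial.transform import Rotation as R
from scipy.optimize import least_squares
from bench import bot, imaging, solve_ik
def cam(n):
    m=imaging.camera_model(n); return np.array(m["K"]),np.array(m["position"]),R.from_euler("xyz",m["rotation"]).as_matrix()
def proj(P,c):
    K,p,Rm=c; q=(np.atleast_2d(P)-p)@Rm; q=q*[1,-1,-1]; u=q@K.T; return u[:,:2]/u[:,2:]
def ray(px,c,z):
    K,p,Rm=c; d=np.linalg.inv(K)@np.array([px[0],px[1],1.]); d=Rm@(d*[1,-1,-1]); return p+d*(z-p[2])/d[2]
E
python3 - <<'E'
from h import *
im=cv2.imread("pics/top0.png")
t=cv2.resize(im[160:290,230:330],None,fx=6,fy=6,interpolation=cv2.INTER_CUBIC)[:600+180]
cv2.imwrite("pics/tz.png",cv2.resize(im[165:285,235:325],None,fx=5,fy=5,interpolation=cv2.INTER_CUBIC))
cv2.imwrite("pics/rz.png",cv2.resize(im[220:275,135:205],None,fx=10,fy=10,interpolation=cv2.INTER_CUBIC))
im=cv2.imread("pics/side0.png")
cv2.imwrite("pics/sz.png",cv2.resize(im[190:370,225:355],None,fx=3.3,fy=3.3,interpolation=cv2.INTER_CUBIC))
c=cam("top"); print(proj([[0,0,0],[400,0,0],[400,200,0]],c), proj([[130,-534,231]],cam("wrist")))
E
```

```text
[[265.70768208 408.88186402]
 [263.78807809 276.35205891]
 [200.41756014 277.60397304]] [[280.99675365 266.3358914 ]]
```

View pics/tz.png

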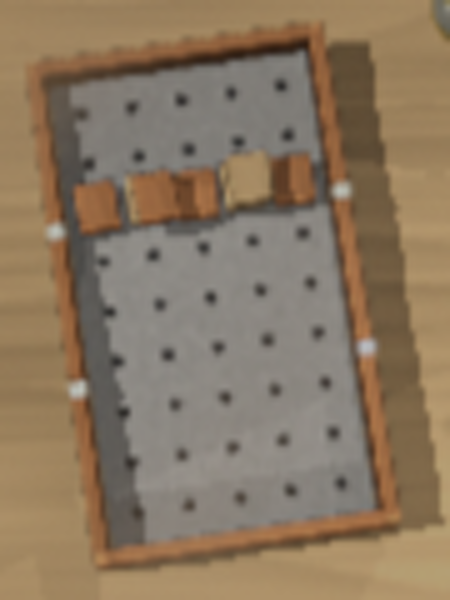

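View pics/rz.png

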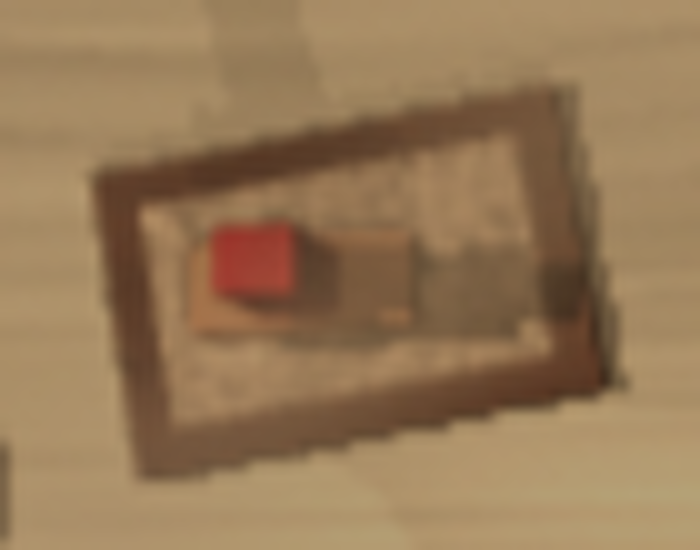

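View pics/sz.png

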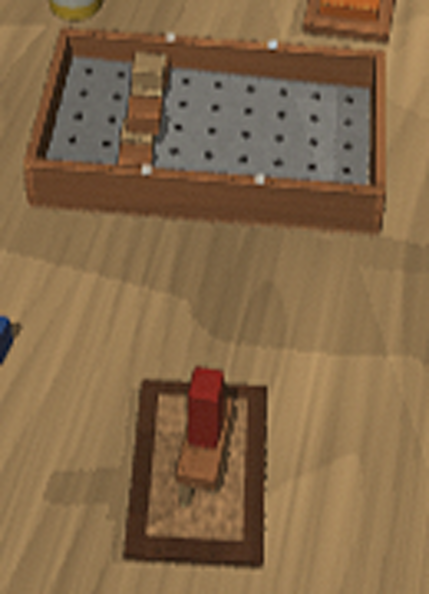

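```bash
cat >> h.py <<'E'
def fit(loc,px,c,x0):
    loc=np.array(loc,float);px=np.array(px,float)
    def w(x): 
        s,co=np.sin(x[2]),np.cos(x[2]); return np.c_[x[0]+co*loc[:,0]-s*loc[:,1],x[1]+s*loc[:,0]+co*loc[:,1],loc[:,2]]
    r=least_squares(lambda x:(proj(w(x),c)-px).ravel(),x0); return r.x,np.sqrt(np.mean(r.fun**2)*2)
E
python3 - <<'E'
from h import *
c=cam("top")
def up(p,s,o): return (np.array(p)+.5)/s-.5+o
print("tray",fit([[160,95,58],[160,-95,58],[-160,-95,58],[-160,95,58],[50,90,58],[50,-90,58],[-50,90,58],[-50,-90,58]],up([(30,65),(322,22),(397,520),(102,565),(57,231),(342,190),(78,389),(367,347)],5,[235,165]),c,[550,0,0]))
print("rest",fit([[50,75,12],[50,-75,12],[-50,-75,12],[-50,75,12]],up([(95,172),(555,88),(605,385),(140,475)],10,[135,220]),c,[500,300,0]))
print("head",fit([[15,35,62],[15,-35,62],[-15,-35,62],[-15,35,62]],up([(193,240),(415,230),(412,322),(193,332)],10,[135,220]),c,[500,300,0]))
print("grip",fit([[11,13,127],[11,-13,127],[-11,-13,127],[-11,13,127]],up([(212,227),(297,222),(297,290),(215,290)],10,[135,220]),c,[500,300,0]))
E
```

```text
tray (array([ 5.62704547e+02, -4.48304805e+01,  1.26883089e-01]), np.float64(0.807268656544076))
rest (array([4.96105723e+02, 2.96664052e+02, 1.69046783e-01]), np.float64(0.5938168950191022))
head (array([4.90232964e+02, 3.00615329e+02, 2.13666951e-02]), np.float64(0.4929946433635411))
grip (array([4.90275567e+02, 3.01253116e+02, 2.34275965e-02]), np.float64(0.5215296590303513))
```

Run:
```python
from h import *
pi=np.pi
T=np.array([562.7,-44.8]);a=.127
for s in (1,-1):
    print(s,"rake",solve_ik([490,301,83],[pi,0,.022+s*pi/2]).round(2), solve_ik([490,301,200],[pi,0,.169+s*pi/2]).round(2))
    for x in (120,-90):
        for y in (50,-50):
            p=T+R.from_euler("z",a).as_matrix()[:2,:2]@[x,y]
            q=solve_ik([*p,95],[pi,0,a+s*pi/2]); print(x,y,p.round(),None if q is None else q.round(2))
```

```text
1 rake [ 0.42  0.51 -0.32  0.74  0.    1.97] [ 0.42  0.39 -0.18  1.    0.    1.82]
120 50 [675.  20.] [-0.08  0.66 -0.01  0.9   0.    1.36]
120 -50 [688. -79.] [-0.22  0.69  0.05  0.93  0.    1.22]
-90 50 [467.  -7.] [-0.17  0.32 -0.59  0.65  0.    1.27]
-90 -50 [ 480. -106.] [-0.37  0.36 -0.53  0.68  0.    1.08]
-1 rake [ 0.42  0.51 -0.32  0.74  0.   -1.17] [ 0.42  0.39 -0.18  1.    0.   -1.32]
120 50 [675.  20.] [-0.08  0.66 -0.01  0.9   0.   -1.78]
120 -50 [688. -79.] [-0.22  0.69  0.05  0.93  0.   -1.92]
-90 50 [467.  -7.] [-0.17  0.32 -0.59  0.65  0.   -1.87]
-90 -50 [ 480. -106.] [-0.37  0.36 -0.53  0.68  0.   -2.07]
```

Run:
```python
from h import *
pi=np.pi
bot.move_ptp([490,296,260],[pi,0,.022+pi/2]); s=bot.get_state(); print(s['t'],s['tcp_pos'],s['contact_force'])
m=imaging.camera_model("wrist"); print(m['position'],m['rotation'])
np.save("wc1.npy",np.r_[m['position'],m['rotation']])
cv2.imwrite("pics/w1.png",imaging.capture("wrist"))
```

```text
3.3167 [490.39318994 295.29880378 259.96060727] [-0.01649792 -1.50526313  0.39390239]
[488.86127225 368.04148524 402.66555159] [-0.2911947  -0.00206842  0.02097954]
```

View pics/w1.png

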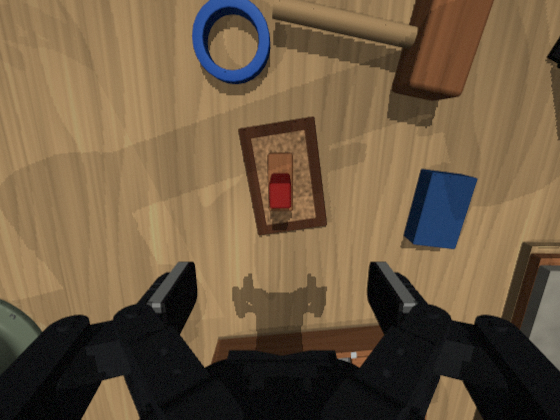

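The wrist view shows the rest with corners near (238,128), (314,117), (327,226) and (260,236), and the red grip at about (280,190). I'll zoom in and refine these.

Run:
```python
import cv2
im=cv2.imread("pics/w1.png")
cv2.imwrite("pics/w1z.png",cv2.resize(im[108:243,230:335],None,fx=4.4,fy=4.4,interpolation=cv2.INTER_CUBIC))
```

```text
(no output)
```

View pics/w1z.png

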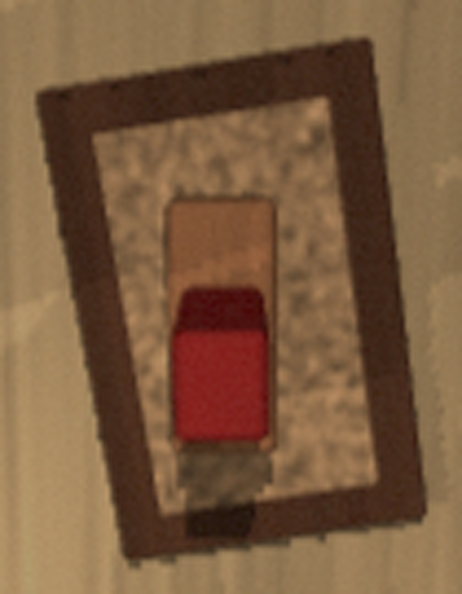

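Run:
```python
from h import *
w=np.load("wc1.npy"); c=(cam("wrist")[0],w[:3],R.from_euler("xyz",w[3:]).as_matrix())
def up(p,s,o): return (np.array(p)+.5)/s-.5+o
o=[230,108]
print("rest",fit([[50,75,12],[50,-75,12],[-50,-75,12],[-50,75,12]],up([(370,38),(425,517),(127,558),(38,93)],4.4,o),c,[500,300,0]))
print("grip",fit([[11,13,127],[11,-13,127],[-11,-13,127],[-11,13,127]],up([(268,330),(270,440),(174,440),(174,330)],4.4,o),c,[500,300,0]))
print("head",fit([[15,35,62],[-15,35,62]],up([(275,198),(167,199)],4.4,o),c,[500,300,0]))
```

```text
rest (array([4.94838488e+02, 2.97345806e+02, 1.73644816e-01]), np.float64(1.0861682305746492))
grip (array([4.89121302e+02, 3.02268225e+02, 2.50346374e-02]), np.float64(0.7977699238082874))
head (array([4.89130468e+02, 3.02067817e+02, 2.99820951e-02]), np.float64(0.7551250215660585))
```

Run:
```python
from h import *
pi=np.pi
bot.move_ptp([489.5,301.7,160],[pi,0,.024+pi/2])
bot.movel([489.5,301.7,79],max_speed=120)
s=bot.get_state(); print(s['t'],s['tcp_pos'],s['contact_force'])
bot.grip(0,60)
s=bot.get_state(); print(s['t'],s['tcp_pos'],s['contact_force'],s['opening'])
bot.movel([489.5,301.7,190],max_speed=150)
s=bot.get_state(); print(s['t'],s['tcp_pos'],s['orientation'],s['contact_force'],s['wrist_torque'],s['opening'])
cv2.imwrite("pics/side1.png",imaging.capture("side")); cv2.imwrite("pics/w2.png",imaging.capture("wrist"))
im=cv2.imread("pics/side1.png")
```

```text
4.675 [490.43370083 302.09284258  80.1561734 ] [-0.15327771  0.51164625 -0.46171796]
5.275 [489.66223148 301.7260382   79.23757927] [0.13857485 0.44814426 2.6825656 ] 0.24894396093662657
6.1667 [488.74808922 301.37956669 188.90626676] [-3.13981737e+00  7.21563981e-04  1.59482664e+00] [ 0.25352207 -0.28976844 -1.99287551] [-0.01454039  0.01896643 -0.00343385] 0.24769138903522261
```

View pics/side1.png

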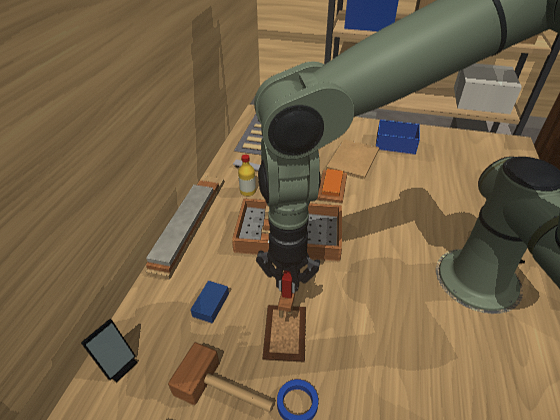

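View pics/w2.png

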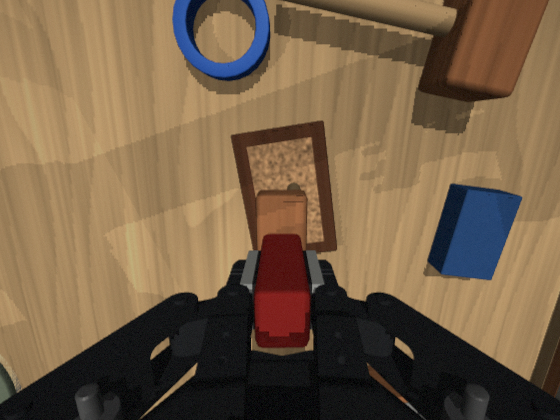

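```bash
cat >> h.py <<'E'
T=np.array([562.7,-44.8]);A=.127;pi=np.pi
def tw(x,y): return T+R.from_euler("z",A).as_matrix()[:2,:2]@[x,y]
def wt(p): return R.from_euler("z",-A).as_matrix()[:2,:2]@(np.array(p)[:2]-T)
def rot(sl=0): # rake z tilted normal to bed with slope sl (dz/dx)
    r=R.from_euler("z",A)*R.from_euler("y",-sl)*R.from_euler("z",pi/2)*R.from_euler("x",pi)
    return r.as_euler("xyz")
def tip(x,y,z,sl=0,L=67):  # TCP pos for rake origin at tray x,y, world z
    n=np.array([-np.sin(sl),0,np.cos(sl)])*L
    return np.r_[tw(x+n[0],y),z+n[2]]
def rd(n=8,dt=.02):
    S=[]
    for i in range(n): bot.dwell(dt); S.append(bot.get_state())
    f=np.mean([s['contact_force'] for s in S],0);p=np.mean([s['tcp_pos'] for s in S],0)
    f=np.r_[R.from_euler("z",-A).as_matrix()[:2,:2]@f[:2],f[2]]
    return S[-1]['t'],np.r_[wt(p),p[2]],f,np.std([s['tcp_pos'][2] for s in S])
def show(l):
    t,p,f,sd=rd(); print(l,"t%.1f"%t,"tray",p.round(2),"F",f.round(2),"sdz %.2f"%sd); return t,p,f
def side(n):
    im=imaging.capture("side"); cv2.imwrite(f"pics/{n}.png",cv2.resize(im[170:290,210:370],None,fx=4.5,fy=4.5,interpolation=cv2.INTER_CUBIC))
def top(n):
    im=imaging.capture("top"); cv2.imwrite(f"pics/{n}.png",cv2.resize(im[165:285,235:325],None,fx=5,fy=5,interpolation=cv2.INTER_CUBIC))
E
python3 - <<'E'
from h import *
top("top2");
show("air")
bot.move_ptp(tip(-80,0,100),rot()); print(bot.get_state()['t'])
bot.movel(tip(-80,0,46),max_speed=150)
t,p,f=show("air2")
hit=bot.movel(tip(-80,0,10),max_speed=14,threshold=2.5); print(hit)
show("touch")
side("s2")
E
```

```text
air t6.5 tray [-29.32 352.79 188.96] F [-0.17  0.24 -1.74] sdz 0.16
7.7917
air2 t8.4 tray [-79.11   0.13 113.84] F [ 0.18 -0.22 -1.47] sdz 0.24
True
touch t10.3 tray [-8.007e+01  3.000e-02  8.584e+01] F [0.78 0.12 3.54] sdz 0.01
```

View pics/top2.png

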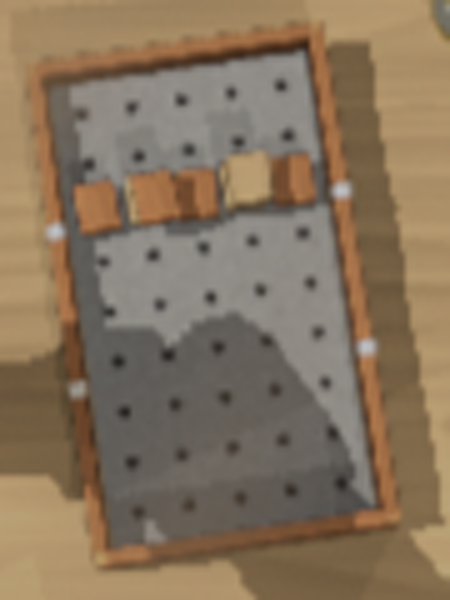

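View pics/s2.png

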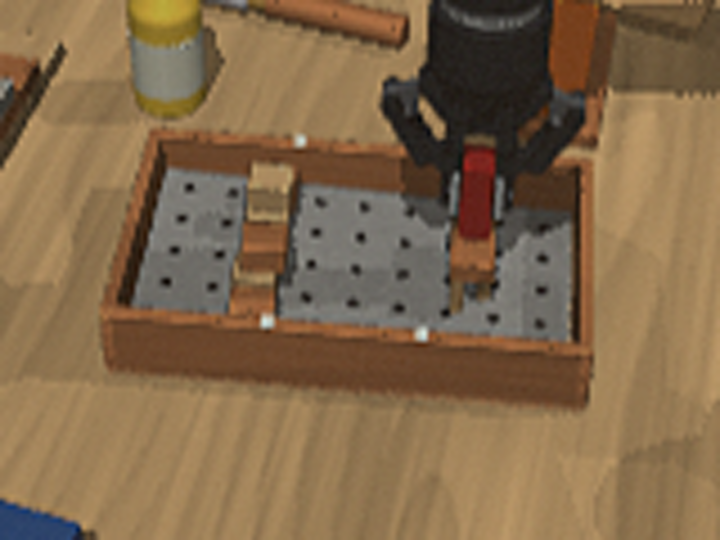

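Run:
```python
from h import *
bot.movel(tip(-80,0,95),max_speed=200)
bot.move_ptp(tip(114,22,95),rot())
bot.movel(tip(114,22,59),max_speed=150)
print(bot.get_state()['t'])
print(bot.movel(tip(38,22,59),max_speed=70,threshold=8))
show("k1")
side("s3")
```

```text
12.0833
False
k1 t13.4 tray [ 38.43  21.97 125.98] F [-0.04 -0.18 -1.58] sdz 0.04
```

View pics/s3.png

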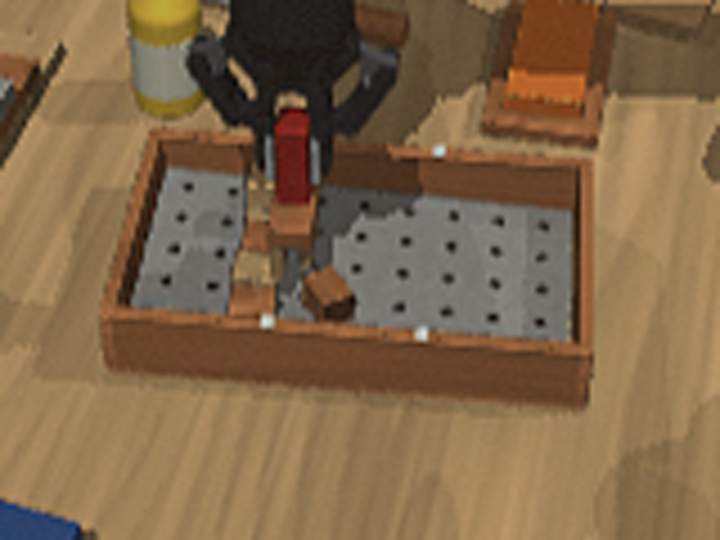

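The first pass knocked one chunk down to about (328,292), which is in the middle third. I'll make a second pass on the other side.

Run:
```python
from h import *
bot.movel(tip(38,20,95),max_speed=200)
bot.movel(tip(114,-24,95),max_speed=250)
bot.movel(tip(114,-24,59),max_speed=150)
print(bot.get_state()['t'])
print(bot.movel(tip(38,-24,59),max_speed=70,threshold=8))
show("k2")
bot.movel(tip(38,-24,110),max_speed=200)
bot.movel(tip(114,-40,110),max_speed=250)
side("s4");top("top4")
```

```text
14.725
False
k2 t16.1 tray [ 38.43 -24.04 125.97] F [-0.04  0.41 -1.72] sdz 0.05
```

View pics/s4.png

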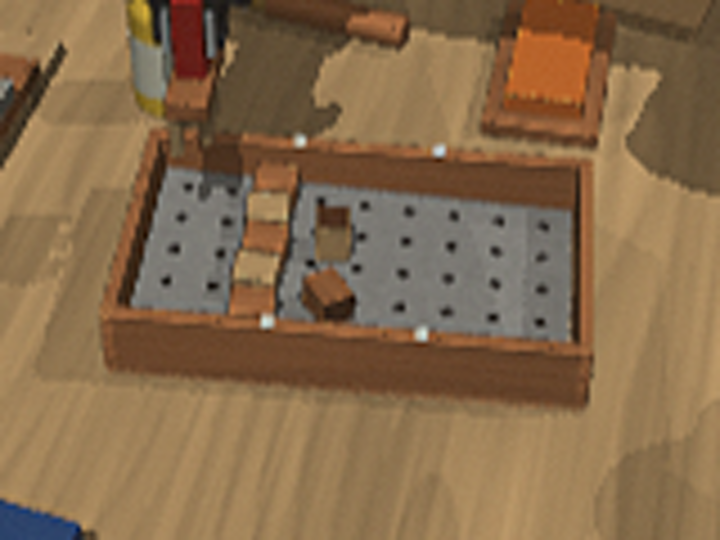

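View pics/top4.png

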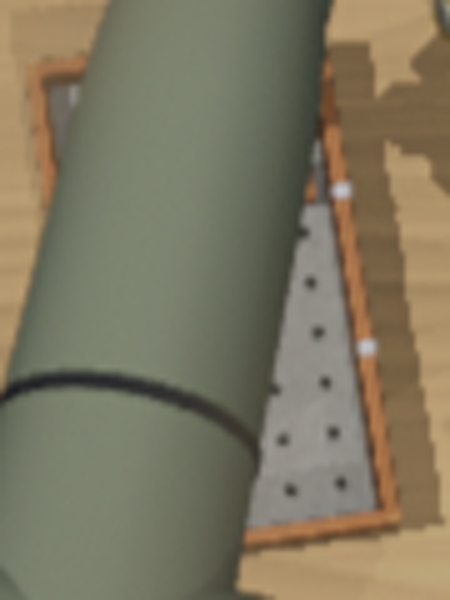

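Both top chunks are now down in the middle third, at (328,292) and (333,235), and five chunks are left in a single row at x≈65. Next I'll touch the bed behind the row at y=-46 with the rake tilted to match the estimated slope.

Run:
```python
from h import *
sl=.046
bot.move_ptp(tip(114,-46,70,sl),rot(sl))
bot.movel(tip(114,-46,34,sl),max_speed=120)
t,p0,f0=show("air")
print(bot.movel(tip(114,-46,22,sl),max_speed=8,threshold=2.0))
t,p,f=show("touch")
cz=p[2]+(f[2]-f0[2])/5   # free bed contact tcp z at x=114
print("free z",cz)
z1=85.84+1.0
# unknown sl,L: 26+sl*(-66-65)+L=z1 (untilted, front edge) ; 26+sl*(114-65)+L=cz
s=(cz-z1)/(114+66); print("slope",s,"L",z1-26+131*s)
```

```text
air t17.9 tray [112.03 -46.22 102.46] F [ 0.16  0.22 -1.17] sdz 0.15
True
touch t18.9 tray [110.82 -45.99  94.6 ] F [ 0.86 -0.43  2.96] sdz 0.04
free z 95.42999717461308
slope 0.04772220652562819 L 67.0916090548573
```

```bash
cat > draw.py <<'E'
from h import *
S=.0477
def bed(x): return 26.1+S*(x-65)
def draw(y,x0,x1,n,f0z,dep=.75,v=30):
    xs=np.linspace(x0,x1,n+1)[1:]
    for x in xs:
        r=bot.movel(tip(x,y,bed(x)-dep,.0465),max_speed=v,threshold=6)
        s=[bot.get_state()]; 
        for i in range(2): bot.dwell(.02); s.append(bot.get_state())
        f=np.mean([q['contact_force'] for q in s],0); N=f[2]-f0z
        print("x%.0f"%x,r,"t%.1f"%s[-1]['t'],wt(s[-1]['tcp_pos'])[0].round(1),"N %.2f"%N,f.round(2),"dep %.2f"%dep)
        if r: break
        dep+=np.clip((3.7-N)/5,-.5,.5)
    return r
E
python3 - <<'E'
from draw import *
draw(-46,114,-92,6,-1.4)
side("s5")
E
```

```text
x80 False t20.2 76.2 N 5.25 [ 1.36 -0.13  3.85] dep 0.75
x45 False t21.5 41.9 N 4.02 [ 0.58 -0.5   2.62] dep 0.44
x11 False t22.8 7.7 N 3.39 [ 0.98 -0.16  1.99] dep 0.38
x-23 False t24.2 -26.6 N 3.50 [ 0.26 -0.54  2.1 ] dep 0.44
x-58 False t25.5 -60.9 N 3.49 [ 0.31 -0.03  2.09] dep 0.48
x-92 False t26.8 -95.3 N 3.68 [ 0.38 -0.23  2.28] dep 0.52
```

View pics/s5.png

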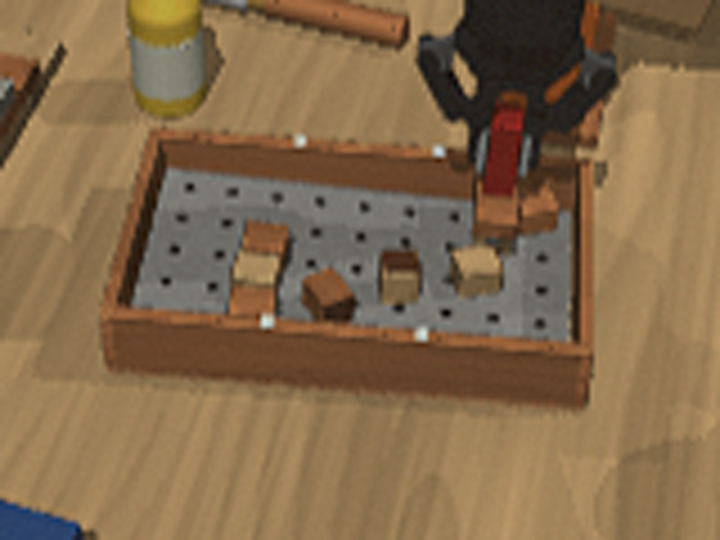

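The draw stayed at 3.4–5.3 N on the bed. Three chunks are still far, at (252,300), (258,268) and (265,237). Two are middle, at (328,292) and (400,275), and two are near, at (478,270) and (540,208). I'll lift and get exact positions.

Run:
```python
from h import *
bot.movel(tip(-92,-46,110,.0465),max_speed=150)
bot.move_ptp([480,215,195],[pi,0,.171+pi/2])
print(bot.get_state()['t'])
side("s6");top("top6")
```

```text
28.85
```

View pics/s6.png

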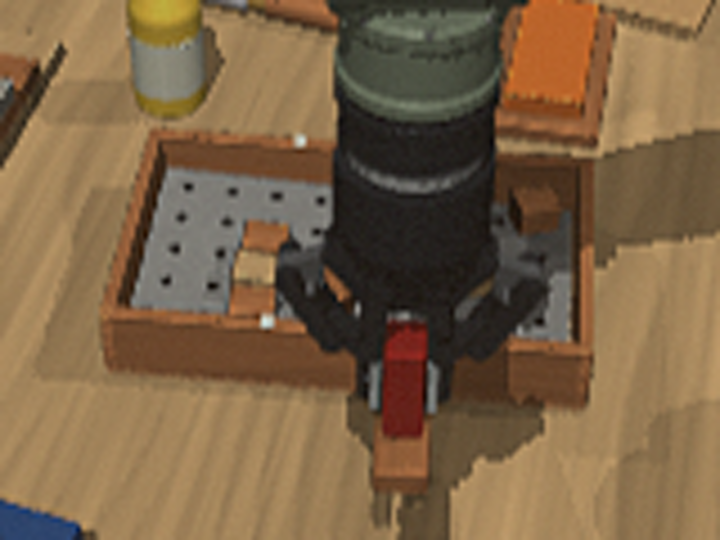

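View pics/top6.png

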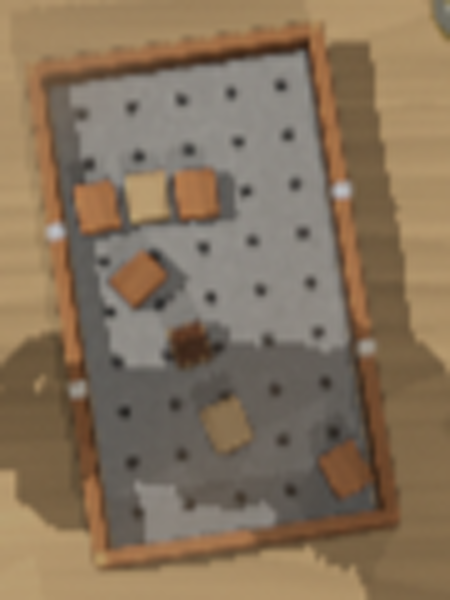

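Run:
```python
from h import *
c=cam("top")
for n,p in dict(f1=(97,207),f2=(147,197),f3=(197,194),m1=(137,279),m2=(190,344),n1=(227,424),n2=(345,469)).items():
    px=(np.array(p)+.5)/5-.5+[235,165]; z=48
    for k in range(3): w=ray(px,c,z); x=wt(w); z=26+.0477*(x[0]-65)+24
    print(n,x.round(1))
```

```text
f1 [63.1 63.5]
f2 [64.8 31.6]
f3 [62.2  0.2]
m1 [14.6 45.1]
m2 [-30.5  18.2]
n1 [-83.1   2.7]
n2 [-121.3  -65.7]
```

Thirds now hold 3 far (x 62–65), 2 middle (15, −30) and 2 near (−83, −121), all in a single layer. Next I'll return the rake to its rest.

Run:
```python
from h import *
o=[pi,0,.171+pi/2]; x,y=495.2,297.4
bot.move_ptp([x,y,130],o)
bot.movel([x,y,84],max_speed=80)
bot.dwell(.3); s=bot.get_state(); print(s['t'],s['tcp_pos'],s['orientation'],s['contact_force'])
side0=imaging.capture("side"); cv2.imwrite("pics/s7.png",cv2.resize(side0[230:380,220:380],None,fx=4,fy=4,interpolation=cv2.INTER_CUBIC))
print(bot.movel([x,y,75],max_speed=5,threshold=2))
s=bot.get_state(); print(s['t'],s['tcp_pos'],s['contact_force'])
```

```text
30.475 [495.46066706 297.56042328  84.42766921] [ 3.14083717e+00 -1.55564769e-04  1.74187892e+00] [ 0.23873676 -0.25749164 -1.61246679]
True
31.55 [495.17849241 297.36939032  79.21409227] [-0.3113258   0.79707129  5.90122821]
```

View pics/s7.png

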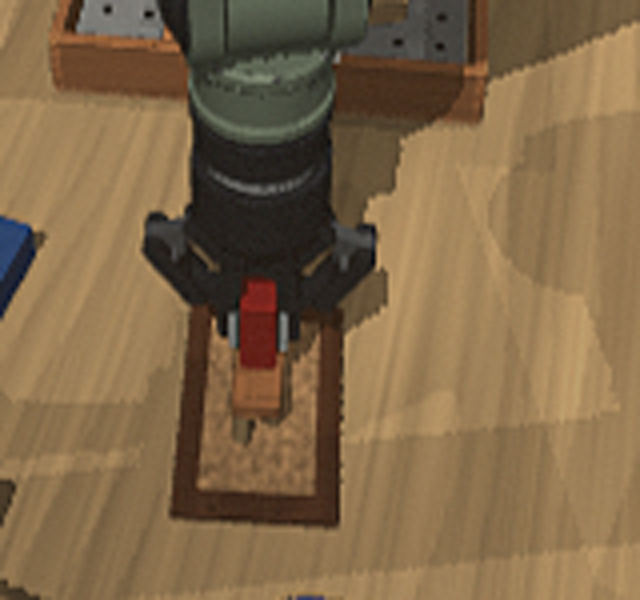

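Run:
```python
from h import *
o=[pi,0,.171+pi/2]; x,y=495.2,297.4
bot.dwell(.2); bot.grip(1.0)
s=bot.get_state(); print(s['t'],s['tcp_pos'],s['contact_force'],s['opening'])
bot.movel([x,y,240],max_speed=130)
m=imaging.camera_model("wrist"); np.save("wc2.npy",np.r_[m['position'],m['rotation']])
im=imaging.capture("wrist"); cv2.imwrite("pics/w3.png",im); 
cv2.imwrite("pics/w3z.png",cv2.resize(im[110:290,200:360],None,fx=3.3,fy=3.3,interpolation=cv2.INTER_CUBIC))
print(bot.get_state()['t'])
```

```text
32.3917 [494.13878827 296.93025923  78.07923599] [ 0.64555271  1.47155554 -1.05415536] 0.9999786847769433
33.8333
```

View pics/w3z.png

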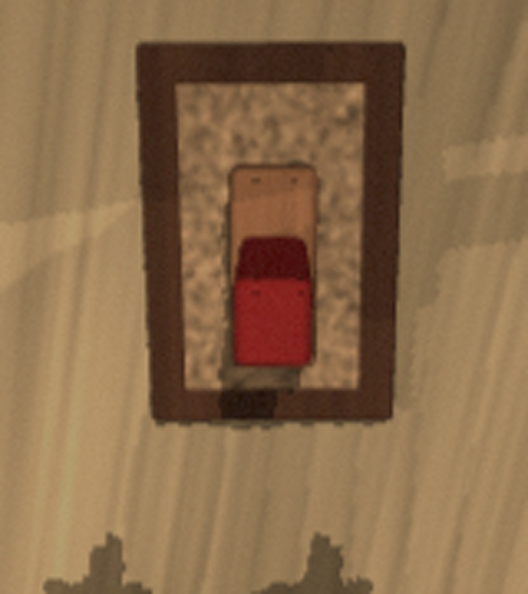

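Run:
```python
from h import *
w=np.load("wc2.npy"); c=(cam("wrist")[0],w[:3],R.from_euler("xyz",w[3:]).as_matrix())
def up(p,s,o): return (np.array(p)+.5)/s-.5+o
o=[200,110]
print("rest",fit([[50,75,12],[50,-75,12],[-50,-75,12],[-50,75,12]],up([(405,42),(393,418),(154,421),(137,43)],3.3,o),c,[500,300,0]))
print("grip",fit([[11,13,127],[11,-13,127],[-11,-13,127],[-11,13,127]],up([(310,279),(312,366),(235,366),(237,279)],3.3,o),c,[500,300,0]))
print("head",fit([[15,35,62],[-15,35,62]],up([(316,166),(231,166)],3.3,o),c,[500,300,0]))
bot.move_ptp([400,330,300],[pi,0,.171+pi/2]); s=bot.get_state(); print(s['t'],s['contact_force'])
top("top8"); side("s8"); cv2.imwrite("pics/side8.png",imaging.capture("side"))
```

```text
rest (array([4.95005969e+02, 2.97659711e+02, 1.78468927e-01]), np.float64(0.772858933896484))
grip (array([4.95405763e+02, 2.97611291e+02, 1.71952514e-01]), np.float64(1.039577415316036))
head (array([4.95370711e+02, 2.98000732e+02, 1.71415975e-01]), np.float64(0.9024364598056406))
34.375 [-0.01116971  1.08532841 -0.61529747]
```

View pics/top8.png

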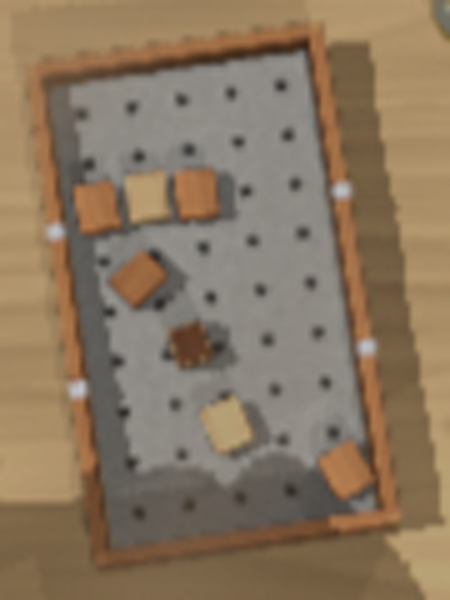

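View pics/side8.png

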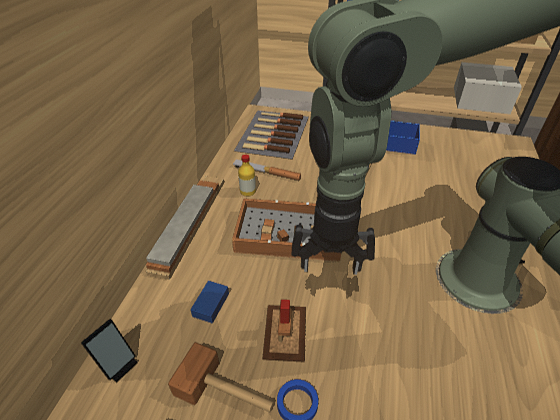

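The rake stands centred on the rest at (285,315), and all seven chunks lie separately, unmoved since the earlier view. I'm handing the job in.

Run:
```python
from h import *
print(bot.sign_off(), bot.get_state()['t'])
```

```text
the job is handed in; nothing more can be done
the job is handed in; nothing more can be done
```

I raked the seven chunks into a single layer with at least two in each third, stood the rake back on its rest and handed the job in at about 34 s.

- **Finding the slope:** I touched the bed with the rake at two places. It rises about 0.048 rad toward the far end.
- **Levelling the heap:** two passes with the rake raised knocked the top layer down.
- **The draw:** one slow draw, about 26 mm/s, ran from tray x = +114 to −92 mm with the rake tilted to the slope. I read the bed force at the stops between the six segments: 5.3 N at the first, then 3.4–4.0 N. I did not record it during the motion, but each segment was set to stop if the force changed by 6 N, and none did.
- **Chunks:** in the last top picture three are in the far third (x about 62–65), two in the middle (15 and −30) and two in the near third (−83 and −121). None lies on another.
- **Rake:** it stands upright within about 0.5 mm and 0.01 rad of the middle of the rest. The gripper is clear, and nothing else looked moved in the side view.
- **Closest margin:** the far chunks' centres are only 12–15 mm past the +50 mark, and at least one has its edge about on that line.

No check failed.

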